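# Set up a bamboo music rest for practice

### The arm

A 6-joint arm with a two-finger parallel gripper is mounted at the origin on the work surface. World frame = base frame: x ahead of the robot, y to its left, z up, the work surface at z = 0. Lengths are in m, angles in rad, forces in N, time in s.
With the tool pointing down it reaches from about 0.4 to 0.925 m from the base axis. Payload 3.4 kg.
Tool frame: the origin (TCP) lies midway between the tips of the shut fingers; the grasp point (between the pads) lies 19 mm behind it; z points along the fingers, y is the line along which they close (so a half turn about z gives the same grasp; the last joint's range is limited). The gripper opens to 85 mm and grips with 20 to 120 N. Pads are 22 mm wide; open, the fingers measure 114 mm over their backs; the gripper's body (76 mm by 85 mm) begins 54 mm behind the grasp point. The pads swing forward as they close: fully open they stand 13 mm farther back than shut.
Start: joints at [-1.21, 0.307, 1.506, -0, 1.328, -0.073], TCP at [0.242, -0.522, 0.205] pointing down, gripper open.
Joint ranges: [-3.12, 3.12], [-1.05, 2.28], [0.14, 2.33], [-1.42, 4.57], [0.1, 2.73], [-2.68, 2.68]. Speed limits (rad/s): [2.57, 2.57, 3.14, 3.14, 3.14, 3.14].

### API

Orientations are given as a unit quaternion [x, y, z, w].
In Python, from station import robot gives the robot as it stands. The module is installed in compiled form; this text tells all that it offers.
- The arm moves only by the tool send_rows, never from a script. Its argument "rows" is text: rows parted by semicolons, each of 7 numbers parted by spaces: the turn, a rotation vector about the tool's x, y, z each as a share of 5 degrees, from -1 to 1, then the shift along the tool's x, y, z each as a share of 0.03 m, from -1 to 1, then the gripper command: -1 is fully open, 1 is shut, values between are in proportion. In form: wx wy wz dx dy dz fingers; .... A call has 1 to 5 rows; each row shifts and turns the commanded pose from where the row before left it, along the tool's axes as they then stand; what a row does not reach is not made up. A row lasts 1/12 s, in which the tool goes at most 41.7 mm and 7.16 degrees, less where a joint would pass 70% of its speed; a pose out of reach is approached as far as the arm can. A call with a number of a shift or a turn outside -1 to 1 is refused whole. A call with a gripper value outside its range is refused whole. The fingers move at their own pace and stop on an object; "newtons" is the grip in N (left out, the last holds). Time passes only in rows, so rows that do not move let the fingers close. It gives the time, the measured TCP pose, the force, the opening and the grip force at its end, in the units of the state.
- robot.get_obs(): the state, without advancing time (a new reading comes with each control period).
- robot.camera(name): name is "scene" or "top"; returns a dict with "img" (480x640x3 uint8, red, green, blue), "fx", "fy", "cx", "cy" (pixels), "k1" (the pictures are not rectified: a ray, as slopes to the right and down, at radius r is drawn at 1 + k1 r^2 times it, then the intrinsics apply), "T" (4x4, takes a point from camera to world coordinates). Camera axes: x right, y down, z forward; pixel columns grow to the right and rows downward; lengths in m; the calibration is good to about 2 mm. A picture is of the moment at which its call begins. There is no depth.
- robot.sign_off(): hands the job in; it is judged then, once.
The state is a dict: "time": time; "joint_pos": joint angles; "qvel": joint speeds; "joint_torque": joint torques, N m; "ee_pos": TCP position; "eef_rot": TCP orientation; "wrist_force": force on the tool from outside, world axes, zero at the start; "torque": the same for the moment, N m; "gripper_width": finger opening in m; "gripper_force": force on a finger pad.
Only numpy, scipy, OpenCV 4.12 (cv2) and the standard library are available. Lean on these libraries where they do the work, as an engineer would, in place of code of your own. Each camera call takes 0.05 s, during which the arm holds its last target. There are 200 camera calls.

### The job

Get the little bamboo music rest ready for harmonica practice: lay the tune card centred and straight on its slatted panel with its short edge at the ledge, fold the grey page clamp right down over the card, and raise the panel on its stiff hinge to 45 degrees, where it stays by itself. The harmonica belongs in the trough at the front of the rest; set things down rather than dropping them, and leave everything else on the table where it is.

Things in the scene. Friction and masses are not known exactly. Their poses are not given: they have to be found in the camera images.
- rest_hinge (a point): Centre of the music rest's hinge line, 24 mm above the table, fixed to its base. x points across the base away from the robot, y along the hinge, z up; turned up to 0.2 rad. The base is a fixed bamboo board 210 x 190 mm, upper face 14 mm above the table, from 85 mm in front of the hinge (-x, robot's side) to 125 mm behind it.
- rest_panel (a joint): Angle of the slatted bamboo panel above the base, rad: 0 = lying flat (starts at 0 to 0.1), growing as its far edge is raised up and towards the robot about the hinge line; stop at 1.35. Stiff friction hinge, stays where it is left: 5 to 6 N at the top rail raises it.
- card_seat (a point): On the panel: where the card's centre belongs, 74 mm up the panel from the hinge, 5 mm above the face (the face is 5 mm above the hinge line). x runs up the panel, y along the hinge, z is its upward normal. Panel 180 mm wide, 10 mm thick; its slats end 140 mm from the hinge. A ledge 9.5 mm high stands across it up to 12 mm from the hinge, so here the card clears the ledge by 2 mm.
- top_rail (a point): Middle of the panel's top rail: a round bar of 14 mm diameter parallel to the hinge, 185 mm from it, level with the hinge line when flat, free over 125 mm between the side stiles. A 38 mm open gap lies between rail and slat ends, and no base beneath: the table is 24 mm below the bar's centre when the panel is flat. Axes as card_seat.
- page_clamp (a joint): Angle of the page clamp to the panel, rad: 0 = folded right down, 1.5 mm above a 10 mm card; starts open at 1.55 to 1.95 (about upright, leaning to the robot); stop 2.1. Turns on a barrel (radius 4 mm) on the ledge, parallel to the hinge, 5 mm up the panel from it and 18.5 mm off it along the panel's normal. Stays where left; about 1.5 N at its edge, from the robot's side, folds it down.
- clamp_edge (a point): Middle of the free edge of the page clamp, a stiff grey plastic flap 64 mm wide and 4 mm thick; this point is 55 mm from the barrel's axis. Moves with the clamp; x points from the barrel to the edge.
- card_center (a point): Centre of the tune card, a loose plywood board 120 x 60 x 10 mm with a white paper face and printed staves, about 70 g, lying flat on the table. x along its 120 mm length, y across its width, z up out of the printed face. Either end may go to the ledge.
- harmonica_center (a point): Centre of the chrome harmonica, 104 x 28 x 21 mm, about 120 g, lying flat on the table. x along its 104 mm length, y across its 28 mm width, z up. Either long side may face the robot.
- trough (a point): Where the harmonica's centre belongs: 10.5 mm above the trough's floor (the base's upper face), 52 mm in front of the hinge line. The trough is 40 mm wide (x) and 150 mm long (y), with rails 6 mm wide and 6 mm high around it; the harmonica lies lengthwise along y. Axes as rest_hinge.
- box_large: Bystander: wooden box with sliding lid, 180 x 130 x 85 mm; origin under its middle.
- box_small: Bystander: smaller wooden box with sliding lid, 130 x 90 x 60 mm, stacked on the large one; origin under its middle.
- frog: Bystander: ceramic frog figurine about 70 mm across and 64 mm high; origin under its middle.
- bridge_spare: Bystander: black nylon bridge spare 95 x 28 x 13 mm lying flat; origin under its middle.
- stand_clip: Bystander: grey plastic spring-clip music-stand clamp, 90 x 30 x 33 mm, lying on its side; origin under its middle.
- mug: Bystander: white mug 80 mm across, 90 mm high; origin under its middle.
Not all that is in view belongs to the job. What is shaped like the part that bears harmonica_center but green or pink is not meant.

How it is judged:
At the end, for the whole second after the job is handed in: Panel still at 45 degrees (+-7.5); page clamp down (within 0.12 rad of shut); card flat on the panel, face up, straight within 8 degrees, centred within 15 mm sideways, under 14 mm from the ledge; harmonica flat in the trough between the rails, within 27 mm of its middle lengthwise; nothing held (value of joint rest_panel between 0.655 and 0.915 rad and value of joint page_clamp below 0.12 rad and x of card_center in the frame of card_seat between -0.006 and 0.012 m and y of card_center in the frame of card_seat between -0.015 and 0.015 m and z of card_center in the frame of card_seat between -0.004 and 0.004 m and angle between the x axis of card_center and the x axis of card_seat, either way round below 0.14 rad and angle between the z axis of card_center and the z axis of card_seat, either way round below 0.08 rad and angle between card_center's own z axis and vertical below 1.2 rad and x of harmonica_center in the frame of trough between -0.01 and 0.01 m and y of harmonica_center in the frame of trough between -0.027 and 0.027 m and z of harmonica_center in the frame of trough between -0.004 and 0.004 m and angle between the x axis of harmonica_center and the y axis of trough, either way round below 0.2 rad and angle between the z axis of harmonica_center and the z axis of trough, either way round below 0.1 rad and velocity of joint rest_panel between -0.05 and 0.05 rad/s and distance between card_center and card_seat below 0.02 m); the robot touches nothing.
It fails at once if a bystander is shifted by more than 30 mm (distance of any of box_large, box_small, frog, bridge_spare, stand_clip, mug from where it was at the start of the episode above 0.03 m).
It fails at once if the harmonica or the card is dropped (falls freely by more than about 40 mm) ((contact force between harmonica and anything else below 0.02 N and linear speed of harmonica above 0.9 m/s) or (contact force between card and anything else below 0.02 N and linear speed of card above 0.9 m/s)).
It also fails if it takes over 72 s, if anything falls off the work surface, if the arm or the gripper's body presses on something with over 40 N, if the wrist force passes 120 N, or if a joint passes its speed limit or range.

## Working session

There is one attempt and no reset: what is moved stays moved. The work goes in short steps, Python scripts to look and compute and a tool call to move; the robot and the scene stay as the last step left them, time stands still between calls to the robot, and variables do not carry over. Pictures are saved under pics/ and viewed, at most 10 in all, crops included, and the job is handed in when it is done.

Besides the shell and the picture viewer there is one more tool, called after "Emit:" as name(argument=value, ...) on one line, values as JSON. send_rows: Moves the arm, as the interface text tells. Its arguments: {"type":"object","properties":{"rows":{"type":"string"},"newtons":{"type":"number"}},"required":["rows"]}

```bash
mkdir -p pics
cat > h.py <<'E'
import numpy as np, cv2
from station import robot
from scipy.spatial.transform import Rotation as R
def snap(n,f=None):
    c=robot.camera(n)
    if f: cv2.imwrite('pics/'+f,c['img'][:,:,::-1])
    return c
def ray(c,uv):
    uv=np.atleast_2d(np.asarray(uv,float))
    d=np.c_[(uv[:,0]-c['cx'])/c['fx'],(uv[:,1]-c['cy'])/c['fy']]
    p=d.copy()
    for _ in range(20): p=d/(1+c['k1']*(p**2).sum(1,keepdims=True))
    D=np.c_[p,np.ones(len(p))]@c['T'][:3,:3].T
    return c['T'][:3,3],D
def onz(c,uv,z):
    o,D=ray(c,uv); return o+D*((z-o[2])/D[:,2:3])
def proj(c,P):
    P=np.atleast_2d(np.asarray(P,float)); q=(P-c['T'][:3,3])@c['T'][:3,:3]
    s=q[:,:2]/q[:,2:]; s=s*(1+c['k1']*(s**2).sum(1,keepdims=True))
    return s*[c['fx'],c['fy']]+[c['cx'],c['cy']]
E
python3 - <<'E'
from h import *
for n in('scene','top'):
    c=snap(n,n+'0.png'); print(n,c['fx'],c['k1'],c['T'].round(3).tolist())
o=robot.get_obs(); print(o['time'],o['ee_pos'],o['eef_rot'],o['gripper_width'])
E
```

```text
scene 576.8908135705047 -0.1558314269748915 [[0.097, 0.742, -0.663, 1.494], [0.995, -0.066, 0.071, -0.092], [0.009, -0.667, -0.745, 1.152], [0.0, 0.0, 0.0, 1.0]]
top 558.7788192110086 0.02802284921505215 [[0.004, -0.994, 0.11, 0.367], [-1.0, -0.005, -0.013, 0.019], [0.014, -0.11, -0.994, 1.59], [0.0, 0.0, 0.0, 1.0]]
0.1 [ 0.24192317 -0.52085378  0.20364319] [ 9.76463140e-01  2.15682220e-01 -1.34528658e-04 -9.47447868e-04] 0.0852278464086665
```

View pics/top0.png

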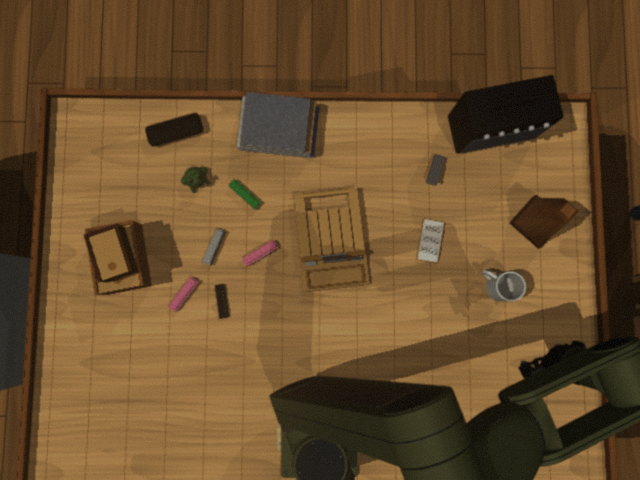

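View pics/scene0.png

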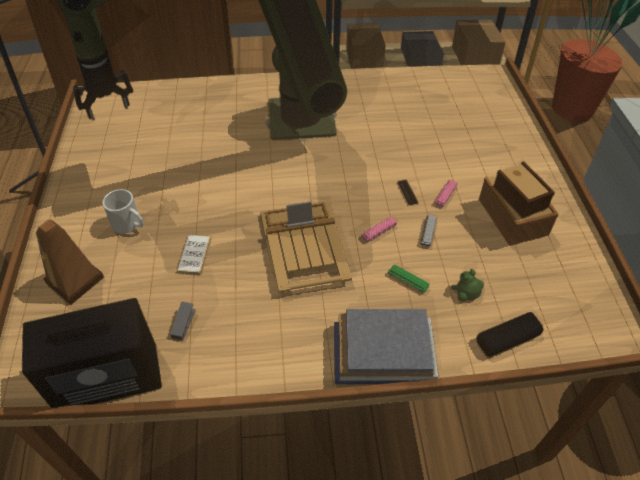

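The top view shows the card at (431,241), the harmonica at (214,247) and the rest at (334,240) with its ledge at row ~260. The scene view shows the card at (194,255), the harmonica at (429,231) and the clamp at (300,214).

```bash
cat > m.py <<'E'
from h import *
def blob(c,seed,z,kind,win=32):
    u,v=seed; im=c['img'][v-win:v+win,u-win:u+win].astype(int)
    sat=im.max(2)-im.min(2); 
    m=((sat<40)&(im.mean(2)>(110 if kind=='card' else 75))).astype('uint8')
    m=cv2.morphologyEx(m,cv2.MORPH_CLOSE,np.ones((5,5)) if kind=='card' else np.ones((2,2)))
    cs,_=cv2.findContours(m,cv2.RETR_EXTERNAL,cv2.CHAIN_APPROX_NONE)
    k=max(cs,key=cv2.contourArea)[:,0,:]+[u-win,v-win]
    P=onz(c,k,z)[:,:2]
    (cx,cy),(w,h),a=cv2.minAreaRect((P*1000).astype('float32'))
    bp=cv2.boxPoints(((cx,cy),(w,h),a)); e=[bp[1]-bp[0],bp[2]-bp[1]]; e=max(e,key=np.linalg.norm)
    yaw=np.arctan2(e[1],e[0])
    return np.round([cx,cy,max(w,h),min(w,h)],1),round((yaw+np.pi)%np.pi,3)
E
python3 - <<'E'
from m import *
t=snap('top');s=snap('scene')
print('card',blob(t,(431,241),.01,'card'),blob(s,(194,255),.01,'card'))
print('harm',blob(t,(214,247),.021,'h'),blob(s,(429,231),.021,'h'))
a=cv2.resize(t['img'][175:300,280:385],None,fx=3.8,fy=4.7,interpolation=cv2.INTER_CUBIC)[:,:400]
b=cv2.resize(s['img'][195:300,250:360],None,fx=3.6,fy=5.6,interpolation=cv2.INTER_CUBIC)[:,:400]
o=np.zeros((590,800,3),'uint8');o[:min(590,a.shape[0]),:a.shape[1]]=a[:590];o[:min(590,b.shape[0]),400:400+b.shape[1]]=b[:590]
cv2.imwrite('pics/rest.png',np.clip(o[:,:,::-1]*1.4,0,255))
E
```

```text
card (array([ 543. , -316.7,  114.3,   53.7]), np.float32(2.958)) (array([ 543.5, -318.9,  115.2,   55.2]), np.float32(2.955))
harm (array([519.6, 297.3, 103.6,  23. ]), np.float32(2.787)) (array([534.1, 297. , 109.1,  27. ]), np.float32(2.745))[ WARN:0@4.362] global loadsave.cpp:1063 imwrite_ Unsupported depth image for selected encoder is fallbacked to CV_8U.
```

View pics/rest.png

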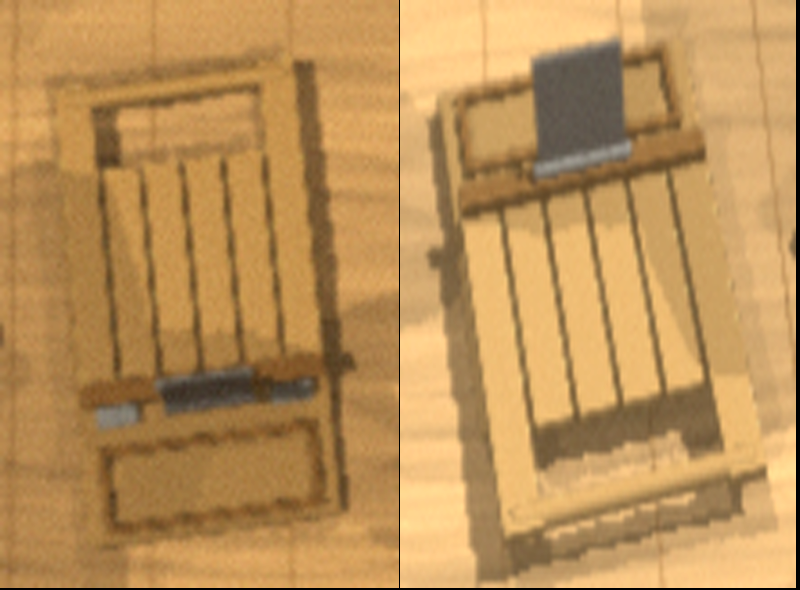

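The crop shows the base's front corners, the trough, the ledge ends and the panel's far stile corners in both views. Clamp is upright.

Run:
```python
from m import *
t=snap('top');s=snap('scene')
A=lambda p:[(280+x/3.8,175+y/4.7) for x,y in p]
B=lambda p:[(250+(x-400)/3.6,195+y/5.6) for x,y in p]
def show(n,c,uv,z): print(n,(onz(c,uv,z)[:,:2]*1000).round(0).tolist())
show('top base front +y,-y',t,A([(107,548),(345,508)]),.014)
show('top trough front inner',t,A([(113,525),(322,502)]),.020)
show('top trough inner back',t,A([(107,455),(315,430)]),.020)
show('top ledge mid +y -y',t,A([(83,395),(324,367)]),.037)
show('top far stile',t,A([(52,88),(295,62)]),.029)
show('top slat end',t,A([(105,168),(262,150)]),.029)
show('top rail mid ',t,A([(95,98),(258,80)]),.029)
show('sc base front -y,+y',s,B([(440,95),(683,40)]),.014)
show('sc ledge mid top -y +y',s,B([(463,200),(705,145)]),.037)
show('sc rail far -y +y',s,B([(510,532),(765,465)]),.026)
show('sc slat end -y +y',s,B([(535,430),(705,383)]),.029)
show('sc clamp barrel',s,B([(583,160)]),.047)
o1,d1=ray(s,B([(533,55),(618,40)]))
for z in(.085,.09,.095,.1): show('sc clamp edge %g'%z,s,B([(533,55),(618,40)]),z)
show('top clamp edge? ',t,A([(160,395),(255,385)]),.095)
```

```text
top base front +y,-y [[396.0, 31.0], [420.0, -145.0]]
top trough front inner [[409.0, 27.0], [424.0, -128.0]]
top trough inner back [[451.0, 31.0], [467.0, -123.0]]
top ledge mid +y -y [[485.0, 49.0], [503.0, -128.0]]
top far stile [[671.0, 74.0], [689.0, -108.0]]
top slat end [[623.0, 34.0], [635.0, -83.0]]
top rail mid  [[666.0, 41.0], [677.0, -80.0]]
sc base front -y,+y [[421.0, -141.0], [400.0, 45.0]]
sc ledge mid top -y +y [[510.0, -125.0], [492.0, 51.0]]
sc rail far -y +y [[691.0, -101.0], [671.0, 72.0]]
sc slat end -y +y [[641.0, -82.0], [625.0, 36.0]]
sc clamp barrel [[502.0, -38.0]]
sc clamp edge 0.085 [[469.0, -71.0], [465.0, -10.0]]
sc clamp edge 0.09 [[474.0, -71.0], [469.0, -10.0]]
sc clamp edge 0.095 [[478.0, -71.0], [474.0, -11.0]]
sc clamp edge 0.1 [[483.0, -71.0], [479.0, -11.0]]
top clamp edge?  [[481.0, -7.0], [487.0, -74.0]]
```

```bash
cat > g.py <<'E'
# usage: g.py phi x y z : turn (units) then shift (units) in turned tool frame
import sys; from h import *
phi,*p=map(float,sys.argv[1:5]); o=robot.get_obs(); r=R.from_quat(o['eef_rot'])
T=R.from_matrix(np.array([[np.cos(phi),np.sin(phi),0],[np.sin(phi),-np.cos(phi),0],[0,0,-1.]]).T.T)
print('turn',((r.inv()*T).as_rotvec()/np.radians(5)).round(2),'shift',((np.array(p)-o['ee_pos'])@T.as_matrix()/.03).round(2),'t',round(o['time'],2),'w',round(o['gripper_width'],4),'F',o['wrist_force'].round(1))
E
python3 g.py -0.185 .543 -.318 .08
```

```text
turn [-0.01  0.    7.1 ] shift [ 8.61 -8.51  4.14] t 0.3 w 0.0852 F [-0.1 -0.9  0.4]
```

Emit:
send_rows(rows="0 0 0.89 0 0 0 -1;0 0 0.89 0 0 0 -1;0 0 0.89 0 0 0 -1;0 0 0.89 0 0 0 -1;0 0 0.89 0 0 0 -1", newtons=30)

```text
time: 0.72
ee_pos: [0.2422, -0.5214, 0.2044]
eef_rot: [1.0, 0.021, -0.0, -0.0]
wrist_force: [0.1, -0.5, 0.2]
gripper_width: 0.0853
gripper_force: 0.0
```

Emit:
send_rows(rows="0 0 0.89 0 0 0 -1;0 0 0.89 0 0 0 -1;0 0 0.87 0 0 0 -1;0 0 0 0.7 -0.7 0 -1;0 0 0 0.7 -0.7 0 -1")

```text
time: 1.13
ee_pos: [0.2907, -0.4885, 0.2044]
eef_rot: [0.996, -0.094, -0.0, 0.0]
wrist_force: [0.1, 1.3, 0.2]
gripper_width: 0.0855
gripper_force: 0.0
```

Emit:
send_rows(rows="0 0 0 0.7 -0.7 0 -1;0 0 0 0.7 -0.7 0 -1;0 0 0 0.7 -0.7 0 -1;0 0 0 0.7 -0.7 0 -1;0 0 0 0.7 -0.7 0 -1")

```text
time: 1.55
ee_pos: [0.4147, -0.403, 0.2045]
eef_rot: [0.996, -0.092, 0.0, 0.0]
wrist_force: [-0.4, -0.5, -0.3]
gripper_width: 0.0855
gripper_force: 0.0
```

Emit:
send_rows(rows="0 0 0 0.7 -0.7 0 -1;0 0 0 0.7 -0.7 0.5 -1;0 0 0 0.7 -0.7 0.7 -1;0 0 0 0.7 -0.7 0.7 -1;0 0 0 0.2 -0.1 0.7 -1")

```text
time: 1.97
ee_pos: [0.522, -0.3322, 0.126]
eef_rot: [0.996, -0.091, 0.002, -0.0]
wrist_force: [-0.1, -0.2, 0.5]
gripper_width: 0.0857
gripper_force: 0.0
```

Emit:
send_rows(rows="0 0 0 0 0 0.7 -1;0 0 0 0 0 0.7 -1;0 0 0 0 0 0 -1")

```text
time: 2.22
ee_pos: [0.5156, -0.3325, 0.08]
eef_rot: [0.996, -0.092, -0.004, -0.002]
wrist_force: [-0.6, 0.6, -0.2]
gripper_width: 0.0853
gripper_force: 0.0
```

```bash
python3 g.py -0.185 .543 -.318 .0
```

```text
turn [-0.04  0.09  0.01] shift [ 0.81 -0.64  2.67] t 2.22 w 0.0853 F [-0.6  0.6 -0.2]
```

Emit:
send_rows(rows="-0.04 0.09 0 0.81 -0.64 0 -1;0 0 0 0 0 0.9 -1;0 0 0 0 0 0.9 -1;0 0 0 0 0 0.9 -1;0 0 0 0 0 0 -1")

```text
time: 2.63
ee_pos: [0.5431, -0.3191, -0.0003]
eef_rot: [0.996, -0.092, 0.0, 0.0]
wrist_force: [-1.2, 0.5, 0.6]
gripper_width: 0.0852
gripper_force: 0.0
```

```bash
python3 g.py -0.185 .543 -.318 -.002
python3 - <<'E'
from h import *
t=snap('top');s=snap('scene')
a=cv2.resize(t['img'][200:280,380:480],(400,320),interpolation=cv2.INTER_CUBIC)
b=cv2.resize(s['img'][200:300,150:250],(400,400),interpolation=cv2.INTER_CUBIC)
o=np.zeros((400,800,3),'uint8');o[:320,:400]=a;o[:,400:]=b
cv2.imwrite('pics/card.png',cv2.convertScaleAbs(o[:,:,::-1],alpha=1.4))
E
```

```text
turn [ 0. -0.  0.] shift [-0.01 -0.03  0.06] t 2.63 w 0.0852 F [-1.2  0.5  0.6]
```

View pics/card.png

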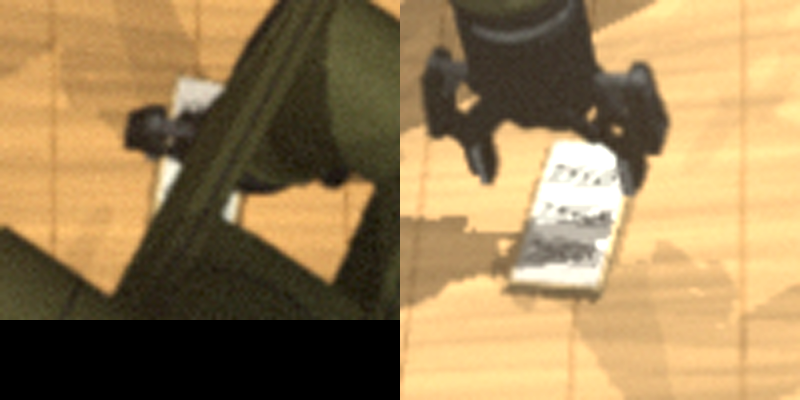

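The gripper straddles the card, but in the right-hand crop the right fingertip (630,190) lies close to the card's edge, so I'm checking the tip positions.

Run:
```python
from m import *
s=snap('scene')
for z in (.005,.013): print((onz(s,[(150+230/4,200+192/4),(150+85/4,200+180/4)],z)[:,:2]*1000).round())
# card corners in scene (top z .01)
print((onz(s,[(150+(x-400)/4,200+y/4) for x,y in [(512,285),(600,292),(625,150),(553,140)]],.010)[:,:2]*1000).round())
f=robot.get_obs()['ee_pos'];ph=-.185
for sg in(1,-1):
  for r in (.0425,.057): print(proj(s,[f[0]+sg*r*np.sin(ph),f[1]-sg*r*np.cos(ph),.013]).round(1))
```

```text
[[ 528. -283.]
 [ 509. -379.]]
[[ 534. -282.]
 [ 516. -377.]]
[[ 601. -354.]
 [ 611. -299.]
 [ 496. -287.]
 [ 483. -335.]]
[[175.7 251.5]]
[[170.3 251.1]]
[[208.  254.1]]
[[213.5 254.5]]
```

Emit:
send_rows(rows="0 0 0 0 0 0.12 -1;0 0 0 0 0 0 0;0 0 0 0 0 0 1;0 0 0 0 0 0 1;0 0 0 0 0 0 1", newtons=30)

```text
time: 3.2
ee_pos: [0.5465, -0.3213, 0.0007]
eef_rot: [0.996, -0.092, 0.004, 0.002]
wrist_force: [0.6, 0.6, 0.9]
gripper_width: 0.0388
gripper_force: 0.0
```

Emit:
send_rows(rows="0 0 0 0 0 0 1;0 0 0 0 0 0 1;0 0 0 0 0 0 1")

```text
time: 3.45
ee_pos: [0.5462, -0.321, -0.0]
eef_rot: [0.996, -0.092, 0.004, 0.002]
wrist_force: [0.1, -0.4, 0.2]
gripper_width: 0.0007
gripper_force: 0.0
```

Run:
```python
from h import *
t=snap('top');s=snap('scene')
a=cv2.resize(t['img'][200:280,380:480],(400,320),interpolation=cv2.INTER_CUBIC)
b=cv2.resize(s['img'][200:300,150:250],(400,400),interpolation=cv2.INTER_CUBIC)
o=np.zeros((400,800,3),'uint8');o[:320,:400]=a;o[:,400:]=b
cv2.imwrite('pics/card2.png',cv2.convertScaleAbs(o[:,:,::-1],alpha=1.4))
print(robot.get_obs())
```

```text
{'time': 3.55, 'joint_pos': array([-5.98033927e-01,  5.84041647e-01,  1.61691718e+00, -9.37493672e-05,
        9.32228441e-01,  1.15756371e+00]), 'qvel': array([-2.56810527e-05, -4.25878832e-04,  1.31328639e-03,  7.04562379e-04,
        2.88550795e-05,  7.66062955e-04]), 'joint_torque': array([-1.61240991e-03, -5.57238901e+01, -1.82273698e+01, -2.40002837e-04,
       -5.05206815e-02,  2.08901560e-05]), 'ee_pos': array([ 5.46105570e-01, -3.21010943e-01, -1.67747772e-04]), 'eef_rot': array([ 0.99572786, -0.09224075,  0.0036585 ,  0.00206865]), 'wrist_force': array([ 0.13404329, -0.0495252 ,  0.47305217]), 'torque': array([ 0.01104173,  0.02722839, -0.02712115]), 'gripper_force': 0.0, 'gripper_width': 3.539396773614145e-05}
```

View pics/card2.png

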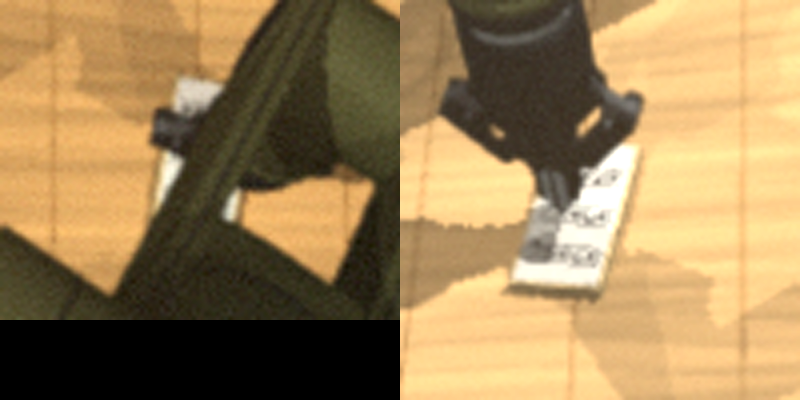

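The shut fingertips show at crop (560,205), on top of the card; the card itself has not moved. I'll check the reported TCP against the image.

Run:
```python
from m import *
s=snap('scene');t=snap('top')
e=robot.get_obs()['ee_pos']
for z in (0,.01,.02): print(proj(s,[e[0],e[1],z]).round(1))
b=s['img'][225:275,170:215]; 
m=(b.max(2)<75).astype('uint8')
for r in range(15,40): 
    k=np.flatnonzero(m[r]); print(r+225, (k.min()+170,k.max()+170) if len(k) else None)
```

```text
[[192.9 255.7]]
[[192.3 253.3]]
[[191.7 250.8]]
240 (np.int64(182), np.int64(199))
241 (np.int64(183), np.int64(197))
242 (np.int64(183), np.int64(194))
243 (np.int64(184), np.int64(194))
244 (np.int64(184), np.int64(194))
245 (np.int64(184), np.int64(194))
246 (np.int64(184), np.int64(194))
247 (np.int64(185), np.int64(194))
248 (np.int64(185), np.int64(193))
249 (np.int64(188), np.int64(193))
250 (np.int64(188), np.int64(189))
251 (np.int64(189), np.int64(190))
252 (np.int64(190), np.int64(190))
253 None
254 None
255 None
256 None
257 None
258 None
259 None
260 None
261 None
262 None
263 None
264 None
```

Emit:
send_rows(rows="0 0 0 0 0 -0.3 1;0 0 0 0 0 0 -1;0 0 0 0 0 0 -1;0 0 0 0 0 0 -1;0 0 0 0 0 0 -1")

```text
time: 4.07
ee_pos: [0.5461, -0.321, 0.009]
eef_rot: [0.996, -0.092, 0.004, 0.002]
wrist_force: [-1.3, -0.2, -0.1]
gripper_width: 0.0484
gripper_force: 0.0
```

Emit:
send_rows(rows="0 0 0 0 0 0 -1;0 0 0 0 0 0 -1;0 0 0 0 0 0.3 -1;0 0 0 0 0 0.1 -1;0 0 0 0 0 0 -1")

```text
time: 4.48
ee_pos: [0.5451, -0.3204, -0.0046]
eef_rot: [0.996, -0.092, 0.003, 0.001]
wrist_force: [-0.7, 0.8, -0.9]
gripper_width: 0.0855
gripper_force: 0.0
```

Emit:
send_rows(rows="0 0 0 0 0 0.1 -1;0 0 0 0 0 0 -1")

```text
time: 4.65
ee_pos: [0.5458, -0.3208, -0.0069]
eef_rot: [0.996, -0.092, 0.003, 0.002]
wrist_force: [0.1, -0.4, 0.2]
gripper_width: 0.0855
gripper_force: 0.0
```

Emit:
send_rows(rows="0 0 0 0 0 0.1 -1;0 0 0 0 0 0 -1")

```text
time: 4.82
ee_pos: [0.546, -0.321, -0.0095]
eef_rot: [0.996, -0.092, 0.004, 0.002]
wrist_force: [-0.2, 0.4, -0.2]
gripper_width: 0.0857
gripper_force: 0.0
```

```bash
python3 g.py -0.185 .543 -.318 -.010
```

```text
turn [ 0.04 -0.08  0.  ] shift [-0.12 -0.08  0.02] t 4.82 w 0.0857 F [-0.2  0.4 -0.2]
```

Emit:
send_rows(rows="0.04 -0.08 0 -0.1 -0.08 0 -1;0 0 0 0 0 0 -0.4;0 0 0 0 0 0 -0.5;0 0 0 0 0 0 -0.5;0 0 0 0 0 0 -0.5")

```text
time: 5.23
ee_pos: [0.5438, -0.3182, -0.009]
eef_rot: [0.996, -0.092, 0.001, 0.0]
wrist_force: [0.6, 0.2, 0.1]
gripper_width: 0.0645
gripper_force: 0.0
```

Emit:
send_rows(rows="0 0 0 0 0 0 0;0 0 0 0 0 0 0;0 0 0 0 0 0 0;0 0 0 0 0 0 0")

```text
time: 5.57
ee_pos: [0.5437, -0.3182, -0.0091]
eef_rot: [0.996, -0.092, 0.0, 0.0]
wrist_force: [0.3, 0.0, 0.6]
gripper_width: 0.0429
gripper_force: 0.0
```

Emit:
send_rows(rows="0 0 0 0 0 0.1 0;0 0 0 0 0 0 0")

```text
time: 5.73
ee_pos: [0.5434, -0.318, -0.0126]
eef_rot: [0.996, -0.092, 0.0, -0.0]
wrist_force: [0.5, 0.4, -0.0]
gripper_width: 0.0428
gripper_force: 0.0
```

Emit:
send_rows(rows="0 0 0 0 0 0.1 0;0 0 0 0 0 0 0")

```text
time: 5.9
ee_pos: [0.5434, -0.3179, -0.0157]
eef_rot: [0.996, -0.092, 0.0, -0.0]
wrist_force: [-0.5, 0.3, 0.8]
gripper_width: 0.0426
gripper_force: 0.0
```

Run:
```python
from h import *
t=snap('top');s=snap('scene')
a=cv2.resize(t['img'][200:280,380:480],(400,320),interpolation=cv2.INTER_CUBIC)
b=cv2.resize(s['img'][210:280,160:230],(400,400),interpolation=cv2.INTER_CUBIC)
o=np.zeros((400,800,3),'uint8');o[:320,:400]=a;o[:,400:]=b
cv2.imwrite('pics/card3.png',cv2.convertScaleAbs(o[:,:,::-1],alpha=1.6))
o=robot.get_obs();e=o['ee_pos'];print(e,o['wrist_force'])
for d in (-.0215,.0215):
  for z in(0,.01,.02):print((proj(s,[e[0]+d*np.sin(-.185),e[1]-d*np.cos(-.185),z])-[160,210])*400/70+[400,0])
```

```text
[ 0.54350698 -0.31803585 -0.01543209] [ 0.09280229 -0.58865494  0.45497947]
[[641.25595409 260.05474924]]
[[637.98525711 246.04310434]]
[[634.68532107 231.88711386]]
[[548.71160126 252.63887822]]
[[544.99257723 238.63669226]]
[[541.24062701 224.4911498 ]]
```

View pics/card3.png

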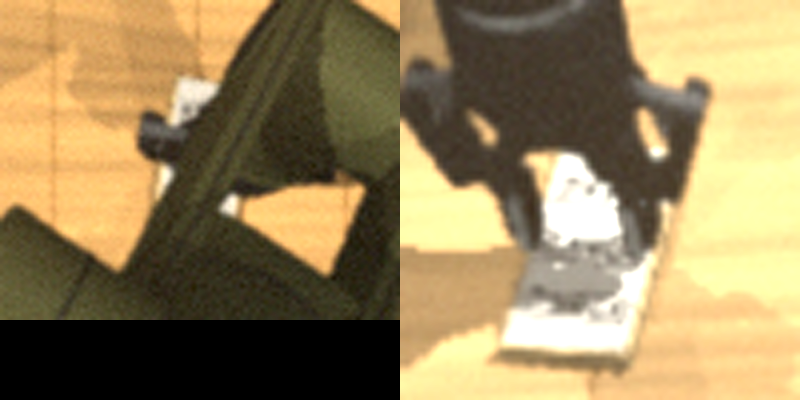

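The tips in the right crop, (530,250) and (637,255), still look above the card, so I'm descending by touch.

Emit:
send_rows(rows="0 0 0 0 0 0.1 0;0 0 0 0 0 0 0")

```text
time: 6.17
ee_pos: [0.5436, -0.3181, -0.0185]
eef_rot: [0.996, -0.092, 0.0, -0.0]
wrist_force: [-0.4, -0.0, -0.5]
gripper_width: 0.0427
gripper_force: 0.0
```

Emit:
send_rows(rows="0 0 0 0 0 0.1 0;0 0 0 0 0 0 0")

```text
time: 6.33
ee_pos: [0.5438, -0.3182, -0.0187]
eef_rot: [0.996, -0.092, 0.001, 0.0]
wrist_force: [-3.4, 3.1, 16.4]
gripper_width: 0.0425
gripper_force: 8.1
```

Run:
```python
from h import *
s=snap('scene')
b=cv2.resize(s['img'][225:280,165:225],(780,596),interpolation=cv2.INTER_CUBIC)
cv2.imwrite('pics/card4.png',cv2.convertScaleAbs(b[:,:,::-1],alpha=1.3))
o=robot.get_obs();e=o['ee_pos'];print(e,o['wrist_force'])
```

```text
[ 0.54372281 -0.31818896 -0.01868369] [-4.10338135  3.24088776 15.8715435 ]
```

View pics/card4.png

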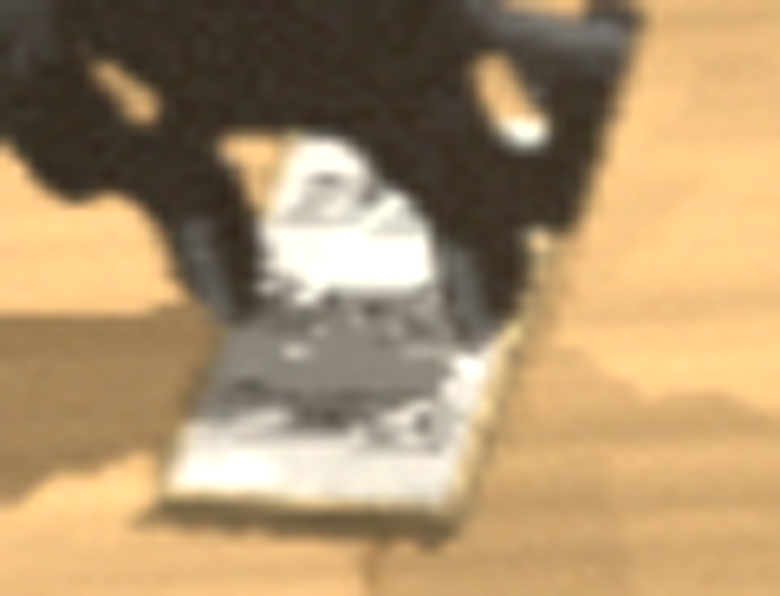

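The fingertips touch the card top at crop (235,315) and (475,335), centred on it. So the reported z is about 25 mm too low relative to the real tips, while xy is fine.

Emit:
send_rows(rows="0 0 0 0 0 -0.3 0;0 0 0 0 0 0 -1;0 0 0 0 0 0 -1;0 0 0 0 0 0 -1;0 0 0 0 0 0 -1")

```text
time: 6.8
ee_pos: [0.5434, -0.318, -0.0127]
eef_rot: [0.996, -0.092, 0.0, -0.0]
wrist_force: [-0.3, 0.4, -0.5]
gripper_width: 0.0851
gripper_force: 0.0
```

Emit:
send_rows(rows="0 0 0 0 0 0.3 -1;0 0 0 0 0 0.2 -1;0 0 0 0 0 0 -1")

```text
time: 7.05
ee_pos: [0.5423, -0.3172, -0.0294]
eef_rot: [0.996, -0.092, -0.001, -0.001]
wrist_force: [-0.4, 0.1, -0.0]
gripper_width: 0.0853
gripper_force: 0.0
```

Emit:
send_rows(rows="0 0 0 0 0 0.1 -1;0 0 0 0 0 0 -1")

```text
time: 7.22
ee_pos: [0.5432, -0.3179, -0.0311]
eef_rot: [0.996, -0.092, -0.0, -0.0]
wrist_force: [-0.3, -0.3, -0.8]
gripper_width: 0.0858
gripper_force: 0.0
```

```bash
python3 g.py -0.185 .5437 -.3185 -.029
```

```text
turn [-0.01  0.01  0.  ] shift [ 0.02  0.02 -0.07] t 7.22 w 0.0858 F [-0.3 -0.3 -0.8]
```

Emit:
send_rows(rows="0 0 0 0 0 -0.05 -0.4;0 0 0 0 0 0 0;0 0 0 0 0 0 0.5;0 0 0 0 0 0 0.5;0 0 0 0 0 0 0.5", newtons=30)

```text
time: 7.63
ee_pos: [0.5442, -0.3185, -0.028]
eef_rot: [0.996, -0.092, 0.001, 0.0]
wrist_force: [0.1, 1.4, 2.6]
gripper_width: 0.059
gripper_force: 32.8
```

Emit:
send_rows(rows="0 0 0 0 0 0 0.5;0 0 0 0 0 0 0.5")

```text
time: 7.8
ee_pos: [0.5442, -0.3185, -0.028]
eef_rot: [0.996, -0.092, 0.001, 0.0]
wrist_force: [-0.6, -0.1, 3.5]
gripper_width: 0.0588
gripper_force: 32.9
```

Emit:
send_rows(rows="0 0 0 0 0 -0.5 0.5;0 0 0 0 0 -0.9 0.5;0 0 0 0 0 -0.9 0.5;0 0 0 0 0 -0.9 0.5;0 0 0 0 0 -0.9 0.5")

```text
time: 8.22
ee_pos: [0.5429, -0.3177, 0.0948]
eef_rot: [0.996, -0.092, -0.0, -0.0]
wrist_force: [0.0, -0.2, -1.3]
gripper_width: 0.0589
gripper_force: 32.8
```

```bash
python3 g.py .108 .569 -.032 .1
```

```text
turn [-0.01  0.01 -3.35] shift [ 1.89 -9.38 -0.17] t 8.22 w 0.0589 F [ 0.  -0.2 -1.3]
```

Emit:
send_rows(rows="0 0 -0.84 0 0 0 0.5;0 0 -0.84 0 0 0 0.5;0 0 -0.84 0 0 0 0.5;0 0 -0.83 0 0 0 0.5;0 0 0 0.16 -0.78 0 0.5")

```text
time: 8.63
ee_pos: [0.546, -0.2981, 0.0941]
eef_rot: [0.999, 0.054, 0.001, 0.002]
wrist_force: [0.6, 0.5, -1.0]
gripper_width: 0.0586
gripper_force: 32.8
```

Emit:
send_rows(rows="0 0 0 0.16 -0.78 0 0.5;0 0 0 0.16 -0.78 0 0.5;0 0 0 0.16 -0.78 0 0.5;0 0 0 0.16 -0.78 0 0.5;0 0 0 0.16 -0.78 0 0.5")

```text
time: 9.05
ee_pos: [0.5565, -0.1742, 0.0937]
eef_rot: [0.999, 0.054, -0.0, -0.0]
wrist_force: [0.4, -0.9, -0.6]
gripper_width: 0.0588
gripper_force: 32.8
```

Emit:
send_rows(rows="0 0 0 0.16 -0.78 0 0.5;0 0 0 0.16 -0.78 0 0.5;0 0 0 0.16 -0.78 0 0.5;0 0 0 0.16 -0.78 0 0.5;0 0 0 0.16 -0.78 0 0.5")

```text
time: 9.47
ee_pos: [0.5678, -0.0553, 0.0938]
eef_rot: [0.999, 0.054, -0.0, -0.0]
wrist_force: [-0.9, 0.6, 0.3]
gripper_width: 0.0589
gripper_force: 32.8
```

Emit:
send_rows(rows="0 0 0 0.1 -0.6 0.5 0.5;0 0 0 0 0 0 0.5")

```text
time: 9.63
ee_pos: [0.5675, -0.0347, 0.0772]
eef_rot: [0.998, 0.055, -0.002, -0.001]
wrist_force: [-0.1, 0.3, -1.4]
gripper_width: 0.0588
gripper_force: 32.8
```

```bash
python3 g.py .108 .569 -.032 .03;python3 - <<'E'
from h import *
t=snap('top');s=snap('scene')
a=cv2.resize(t['img'][180:300,280:380],(400,480),interpolation=cv2.INTER_CUBIC)
b=cv2.resize(s['img'][180:300,250:350],(400,480),interpolation=cv2.INTER_CUBIC)
cv2.imwrite('pics/pl.png',cv2.convertScaleAbs(np.hstack([a,b])[:,:,::-1],alpha=1.4))
E
```

```text
turn [-0.03  0.04  0.03] shift [ 0.06 -0.09  1.57] t 9.63 w 0.0588 F [-0.1  0.3 -1.4]
```

View pics/pl.png

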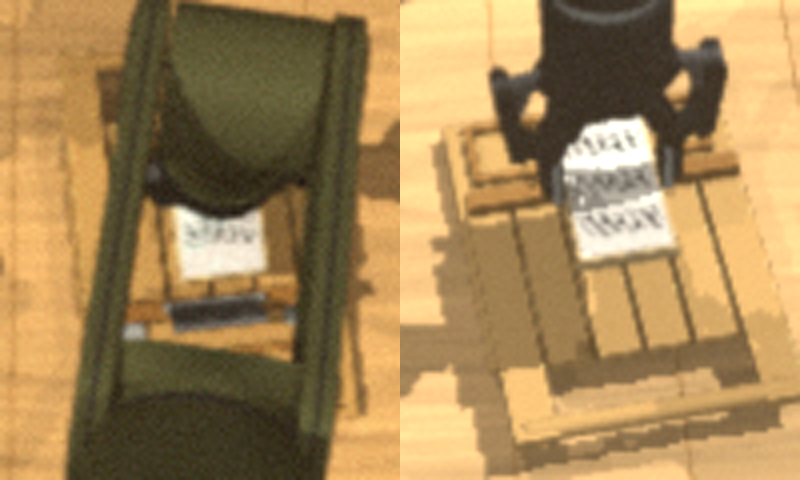

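The card hangs over the panel: its robot-side edge runs (180,280)–(268,272) in the top crop, its far edge (580,262)–(678,252) in the scene crop.

Run:
```python
from h import *
t=snap('top');s=snap('scene')
H=np.array([.491,-.040]);y=.108;M=np.array([[np.cos(y),np.sin(y)],[-np.sin(y),np.cos(y)]])
for z in(.10,.11,.115):
  for c,uv in((t,[(325,249.5),(347,247.5)]),(s,[(295,245),(319.5,242.5)])):
    print(z,[(M@(p[:2]-H)*1000).round(0).tolist() for p in onz(c,uv,z)])
```

```text
0.1 [[18.0, 24.0], [17.0, -35.0]]
0.1 [[123.0, -33.0], [127.0, 25.0]]
0.11 [[17.0, 24.0], [17.0, -34.0]]
0.11 [[131.0, -34.0], [135.0, 24.0]]
0.115 [[17.0, 25.0], [16.0, -34.0]]
0.115 [[135.0, -35.0], [139.0, 23.0]]
```

Emit:
send_rows(rows="-0.03 0.04 0.03 0.06 -0.15 0 0.5;0 0 0 0 0 0.65 0.5;0 0 0 0 0 0.65 0.5;0 0 0 0 0 0.65 0.5;0 0 0 0 0 0 0.5")

```text
time: 10.25
ee_pos: [0.5686, -0.0343, 0.0181]
eef_rot: [0.999, 0.052, -0.001, 0.001]
wrist_force: [-0.8, 0.2, -1.0]
gripper_width: 0.0589
gripper_force: 32.9
```

Emit:
send_rows(rows="0 0 0 0 0 0.13 0.5;0 0 0 0 0 0.1 0.5;0 0 0 0 0 0 0.5")

```text
time: 10.5
ee_pos: [0.5718, -0.0342, 0.0145]
eef_rot: [0.999, 0.052, 0.003, 0.001]
wrist_force: [-0.5, -0.2, 0.1]
gripper_width: 0.0592
gripper_force: 32.9
```

Emit:
send_rows(rows="0 0 0 0 0 0.07 0.5;0 0 0 0 0 0 0.5")

```text
time: 10.67
ee_pos: [0.5718, -0.034, 0.0125]
eef_rot: [0.999, 0.052, 0.003, 0.001]
wrist_force: [0.0, 1.1, -1.2]
gripper_width: 0.0589
gripper_force: 32.9
```

Emit:
send_rows(rows="0 0 0 0 0 0.07 0.5;0 0 0 0 0 0 0.5")

```text
time: 10.83
ee_pos: [0.5713, -0.0339, 0.0099]
eef_rot: [0.999, 0.052, 0.002, 0.001]
wrist_force: [-0.8, 0.4, -1.2]
gripper_width: 0.0589
gripper_force: 32.9
```

```bash
python3 g.py .108 .570 -.030 .0
```

```text
turn [ 0.03 -0.05 -0.03] shift [-0.03 -0.13  0.33] t 10.83 w 0.0589 F [-0.8  0.4 -1.2]
```

Emit:
send_rows(rows="0.03 -0.05 -0.03 -0.03 -0.15 0 0.5;0 0 0 0 0 0 0.5")

```text
time: 11.0
ee_pos: [0.5696, -0.0289, 0.0098]
eef_rot: [0.999, 0.054, -0.0, -0.0]
wrist_force: [0.1, -0.1, -1.3]
gripper_width: 0.0586
gripper_force: 32.9
```

Emit:
send_rows(rows="0 0 0 0 0 0.07 0.5;0 0 0 0 0 0 0.5")

```text
time: 11.17
ee_pos: [0.5697, -0.0293, 0.0074]
eef_rot: [0.999, 0.054, -0.0, 0.0]
wrist_force: [-0.2, -0.4, -1.0]
gripper_width: 0.059
gripper_force: 32.9
```

Emit:
send_rows(rows="0 0 0 0 0 0.07 0.5;0 0 0 0 0 0 0.5")

```text
time: 11.33
ee_pos: [0.5695, -0.0295, 0.0051]
eef_rot: [0.999, 0.054, -0.0, 0.0]
wrist_force: [0.7, -0.5, -0.3]
gripper_width: 0.0588
gripper_force: 32.9
```

Emit:
send_rows(rows="0 0 0 0 0 0.07 0.5;0 0 0 0 0 0 0.5")

```text
time: 11.5
ee_pos: [0.5696, -0.0295, 0.003]
eef_rot: [0.999, 0.054, -0.0, 0.0]
wrist_force: [-0.0, -0.6, -1.3]
gripper_width: 0.0587
gripper_force: 32.9
```

Emit:
send_rows(rows="0 0 0 0 0 0.07 0.5;0 0 0 0 0 0 0.5")

```text
time: 11.67
ee_pos: [0.57, -0.0295, 0.0012]
eef_rot: [0.999, 0.054, 0.0, 0.0]
wrist_force: [-0.0, 0.3, -1.2]
gripper_width: 0.0586
gripper_force: 32.9
```

Emit:
send_rows(rows="0 0 0 0 0 0.06 0.5;0 0 0 0 0 0 0.5")

```text
time: 11.83
ee_pos: [0.5701, -0.0296, 0.0009]
eef_rot: [0.999, 0.054, 0.0, 0.0]
wrist_force: [-1.7, 0.1, 9.9]
gripper_width: 0.0588
gripper_force: 33.9
```

Emit:
send_rows(rows="0 0 0 0 0 0 -0.6;0 0 0 0 0 0 -0.8;0 0 0 0 0 0 -0.8;0 0 0 0 0 -0.3 -0.8;0 0 0 0 0 -0.8 -0.8")

```text
time: 12.25
ee_pos: [0.5668, -0.0291, 0.0302]
eef_rot: [0.999, 0.054, -0.004, -0.001]
wrist_force: [0.2, -0.5, -0.4]
gripper_width: 0.0768
gripper_force: 0.0
```

Emit:
send_rows(rows="0 0 0 0 0 -0.9 -0.8;0 0 0 0 0 -0.9 -0.8;0 0 0 0 0 -0.9 1;0 0 0 0 0 0 1")

```text
time: 12.58
ee_pos: [0.574, -0.0299, 0.1195]
eef_rot: [0.999, 0.054, 0.005, 0.001]
wrist_force: [1.0, -0.0, 0.2]
gripper_width: 0.0541
gripper_force: 0.0
```

```bash
python3 g.py .108 .43 -.048 .15
python3 - <<'E'
from m import *
t=snap('top');s=snap('scene')
H=np.array([.491,-.040]);y=.108;M=np.array([[np.cos(y),np.sin(y)],[-np.sin(y),np.cos(y)]])
c=proj(s,[.569,-.031,.039])[0].astype(int); print(c)
r=blob(s,tuple(c),.039,'card',26); print(r, M@(r[0][:2]/1000-H)*1000)
print('harm',blob(t,(214,247),.021,'h'),blob(s,(429,231),.021,'h'))
E
```

```text
turn [ 0.03 -0.12 -0.  ] shift [-4.84  0.08 -1.02] t 12.58 w 0.0541 F [ 1.  -0.   0.2]
[305 245]
(array([568.2, -32.1, 116.4,  53.1]), np.float32(0.109)) [77.6017494  -0.46742919]
harm (array([519.8, 298. , 103.7,  22.4]), np.float32(2.797)) (array([534.7, 297.4, 110.1,  24.9]), np.float32(2.764))
```

```bash
python3 g.py .108 .4463 -.0449 .12
```

```text
turn [ 0.01 -0.04 -0.01] shift [-4.18  0.06 -0.16] t 12.68 w 0.0388 F [-0.3 -0.6 -0.3]
```

Emit:
send_rows(rows="0 0 0 -0.7 0.01 0 1;0 0 0 -0.7 0.01 0 1;0 0 0 -0.7 0.01 0 1;0 0 0 -0.7 0.01 0 1;0 0 0 -0.7 0.01 0 1")

```text
time: 13.1
ee_pos: [0.463, -0.042, 0.1121]
eef_rot: [0.999, 0.054, -0.002, -0.0]
wrist_force: [0.7, -0.5, -0.1]
gripper_width: -0.0001
gripper_force: 0.0
```

Emit:
send_rows(rows="0 0 0 -0.68 0 0 1;0 0 0 0 0 0 1;0 0 0 0 0 0.7 1;0 0 0 0 0 0.7 1;0 0 0 0 0 0.7 1")

```text
time: 13.52
ee_pos: [0.4456, -0.0444, 0.0496]
eef_rot: [0.999, 0.054, 0.0, 0.0]
wrist_force: [0.5, -0.2, -0.5]
gripper_width: 0.0002
gripper_force: 0.0
```

```bash
python3 g.py .108 .4463 -.0449 .05; python3 g.py .108 .483 -.0409 .0575
```

```text
turn [ 0.   -0.01 -0.01] shift [ 0.02  0.02 -0.01] t 13.52 w 0.0002 F [ 0.5 -0.2 -0.5]
turn [ 0.   -0.01 -0.01] shift [ 1.25  0.02 -0.26] t 13.52 w 0.0002 F [ 0.5 -0.2 -0.5]
```

Emit:
send_rows(rows="0 0 0 0.43 0 0 1;0 0 0 0.43 0 0 1;0 0 0 0.4 0 -0.1 1;0 0 0 0.4 0 0 1;0 0 0 0 0 0 1")

```text
time: 13.93
ee_pos: [0.4974, -0.039, 0.0528]
eef_rot: [0.999, 0.054, 0.001, 0.0]
wrist_force: [1.3, -0.3, -0.0]
gripper_width: -0.0001
gripper_force: 0.0
```

Emit:
send_rows(rows="0 0 0 0.37 0 0 1;0 0 0 0.17 0 0.07 1;0 0 0 0.17 0 0.08 1;0 0 0 0.14 0 0.12 1;0 0 0 0.13 0 0.13 1")

```text
time: 14.35
ee_pos: [0.5242, -0.0359, 0.0412]
eef_rot: [0.999, 0.054, -0.0, 0.0]
wrist_force: [-2.0, -0.4, 0.4]
gripper_width: -0.0002
gripper_force: 0.7
```

Emit:
send_rows(rows="0 0 0 0.09 0 0.16 1;0 0 0 0.08 0 0.17 1;0 0 0 0.03 0 0.15 1;0 0 0 0 0 0 1")

```text
time: 14.68
ee_pos: [0.5304, -0.0353, 0.0263]
eef_rot: [0.999, 0.054, 0.0, 0.0]
wrist_force: [-0.2, -0.9, -0.0]
gripper_width: 0.0001
gripper_force: 0.0
```

```bash
python3 g.py .108 .5298 -.0358 .0195
```

```text
turn [ 0.   -0.   -0.01] shift [-0.02  0.01  0.23] t 14.68 w 0.0001 F [-0.2 -0.9 -0. ]
```

Emit:
send_rows(rows="0 0 0 0 0 0.1 1;0 0 0 0 0 0.1 1")

```text
time: 14.85
ee_pos: [0.531, -0.0354, 0.0213]
eef_rot: [0.999, 0.054, 0.001, 0.0]
wrist_force: [1.1, 0.4, 1.6]
gripper_width: 0.0001
gripper_force: 0.7
```

Emit:
send_rows(rows="0 0 0 0 0 0.06 1;0 0 0 0 0 0 1")

```text
time: 15.02
ee_pos: [0.53, -0.0354, 0.0191]
eef_rot: [0.999, 0.054, -0.0, 0.0]
wrist_force: [0.3, -0.3, 0.0]
gripper_width: -0.0
gripper_force: 0.0
```

Emit:
send_rows(rows="0 0 0 0 0 0.04 1;0 0 0 0 0 0 1")

```text
time: 15.18
ee_pos: [0.5299, -0.0354, 0.0181]
eef_rot: [0.999, 0.054, -0.0, 0.0]
wrist_force: [0.8, -0.3, -0.4]
gripper_width: 0.0001
gripper_force: 0.1
```

Emit:
send_rows(rows="0 0 0 0 0 0.05 1;0 0 0 0 0 0 1")

```text
time: 15.35
ee_pos: [0.53, -0.0353, 0.0171]
eef_rot: [0.999, 0.054, 0.0, 0.0]
wrist_force: [-0.4, 0.2, 4.6]
gripper_width: 0.0001
gripper_force: 2.3
```

Emit:
send_rows(rows="0 0 0 0 0 0.05 1;0 0 0 0 0 0 1")

```text
time: 15.52
ee_pos: [0.53, -0.0354, 0.0169]
eef_rot: [0.999, 0.054, 0.0, 0.0]
wrist_force: [-3.0, 0.4, 15.0]
gripper_width: 0.0002
gripper_force: 7.4
```

Emit:
send_rows(rows="0 0 0 0 0 -0.3 1;0 0 0 0 0 -0.9 1;0 0 0 0 0 -0.9 1;0 0 0 0 0 -0.9 1;0 0 -1 0 0 0 -1")

```text
time: 15.93
ee_pos: [0.5335, -0.0357, 0.1102]
eef_rot: [0.995, 0.098, 0.004, 0.001]
wrist_force: [1.5, -0.5, -0.4]
gripper_width: 0.0109
gripper_force: 0.0
```

Emit:
send_rows(rows="0 0 -1 0 0 0 -1;0 0 -1 0 0 0 -1;0 0 -1 0 0 0 -1;0 0 -1 0 0 0 -1;0 0 -1 0 0 0 -1")

```text
time: 16.35
ee_pos: [0.5294, -0.0352, 0.1051]
eef_rot: [0.95, 0.312, -0.0, -0.0]
wrist_force: [-0.4, 0.2, 1.0]
gripper_width: 0.0723
gripper_force: 0.0
```

Emit:
send_rows(rows="0 0 -1 0 0 0 -1;0 0 -1 0 0 0 -1;0 0 -1 0 0 0 -1;0 0 -1 0 0 0 -1;0 0 -1 0 0 0 -1")

```text
time: 16.77
ee_pos: [0.5294, -0.0352, 0.105]
eef_rot: [0.86, 0.511, -0.0, -0.0]
wrist_force: [-0.1, 0.3, 0.2]
gripper_width: 0.0853
gripper_force: 0.0
```

Emit:
send_rows(rows="0 0 -1 0 0 0 -1;0 0 -1 0 0 0 -1;0 0 -1 0 0 0 -1;0 0 -1 0 0 0 -1;0 0 -1 0 0 0 -1")

```text
time: 17.18
ee_pos: [0.5294, -0.0352, 0.105]
eef_rot: [0.729, 0.685, -0.0, -0.0]
wrist_force: [0.5, 0.1, -0.1]
gripper_width: 0.0851
gripper_force: 0.0
```

Emit:
send_rows(rows="0 0 -1 0 0 0 -1;0 0 -1 0 0 0 -1;0 0 -1 0 0 0 -1;0 0 -1 0 0 0 -1;0 0 -1 0 0 0 -1")

```text
time: 17.6
ee_pos: [0.5294, -0.0352, 0.105]
eef_rot: [0.563, 0.826, -0.0, -0.0]
wrist_force: [-0.7, -0.2, 0.1]
gripper_width: 0.0855
gripper_force: 0.0
```

Emit:
send_rows(rows="0 0 -1 0 0 0 -1;0 0 -1 0 0 0 -1;0 0 -1 0 0 0 -1;0 0 -1 0 0 0 -1;0 0 -1 0 0 0 -1")

```text
time: 18.02
ee_pos: [0.5294, -0.0352, 0.105]
eef_rot: [0.371, 0.929, -0.0, -0.0]
wrist_force: [0.4, 0.2, 0.4]
gripper_width: 0.0853
gripper_force: 0.0
```

Emit:
send_rows(rows="0 0 -1 0 0 0 -1;0 0 -1 0 0 0 -1;0 0 -1 0 0 0 -1;0 0 -1 0 0 0 -1;0 0 -0.6 0 0 0 -1")

```text
time: 18.43
ee_pos: [0.5294, -0.0352, 0.105]
eef_rot: [0.179, 0.984, -0.0, -0.0]
wrist_force: [-0.6, -0.2, 0.5]
gripper_width: 0.0852
gripper_force: 0.0
```

```bash
python3 g.py 2.78 .523 .2975 .1
```

```text
turn [-0.01 -0.01  0.02] shift [ 4.12 10.3   0.17] t 18.43 w 0.0852 F [-0.6 -0.2  0.5]
```

Emit:
send_rows(rows="0 0 0 0.29 0.74 0 -1;0 0 0 0.29 0.74 0 -1;0 0 0 0.29 0.74 0 -1;0 0 0 0.29 0.74 0 -1;0 0 0 0.29 0.74 0 -1")

```text
time: 18.85
ee_pos: [0.5282, 0.0848, 0.105]
eef_rot: [0.181, 0.983, -0.0, -0.0]
wrist_force: [0.0, 0.3, 0.0]
gripper_width: 0.0854
gripper_force: 0.0
```

Emit:
send_rows(rows="0 0 0 0.29 0.74 0 -1;0 0 0 0.29 0.74 0 -1;0 0 0 0.29 0.74 0 -1;0 0 0 0.29 0.74 0 -1;0 0 0 0.29 0.74 0 -1")

```text
time: 19.27
ee_pos: [0.527, 0.2042, 0.105]
eef_rot: [0.181, 0.984, -0.0, -0.0]
wrist_force: [-0.5, 0.6, 0.1]
gripper_width: 0.0853
gripper_force: 0.0
```

Emit:
send_rows(rows="0 0 0 0.29 0.74 0 -1;0 0 0 0.29 0.74 0 -1;0 0 0 0.29 0.74 0 -1;0 0 0 0.29 0.74 0 -1;0 0 0 0 0 0 -1")

```text
time: 19.68
ee_pos: [0.5267, 0.3027, 0.105]
eef_rot: [0.18, 0.984, 0.001, 0.0]
wrist_force: [-0.0, 0.3, 0.9]
gripper_width: 0.0854
gripper_force: 0.0
```

```bash
python3 g.py 2.78 .523 .2975 .0
python3 - <<'E'
from m import *
s=snap('scene');t=snap('top')
print('harm',blob(s,(429,231),.021,'h',24))
H=np.array([.491,-.040]);y=.108;M=np.array([[np.cos(y),np.sin(y)],[-np.sin(y),np.cos(y)]])
c=proj(s,[.569,-.031,.039])[0].astype(int)
a=cv2.resize(s['img'][195:300,250:360],(400,382),interpolation=cv2.INTER_CUBIC)
b=cv2.resize(s['img'][190:280,380:480],(400,360),interpolation=cv2.INTER_CUBIC)
o=np.zeros((382,800,3),'uint8');o[:,:400]=a;o[:360,400:]=b
cv2.imwrite('pics/chk.png',cv2.convertScaleAbs(o[:,:,::-1],alpha=1.4))
E
```

```text
turn [ 0.03 -0.    0.01] shift [ 0.05 -0.21  3.5 ] t 19.68 w 0.0854 F [-0.   0.3  0.9]
harm (array([535.1, 296.1, 110.5,  27. ]), np.float32(2.77))
```

View pics/chk.png

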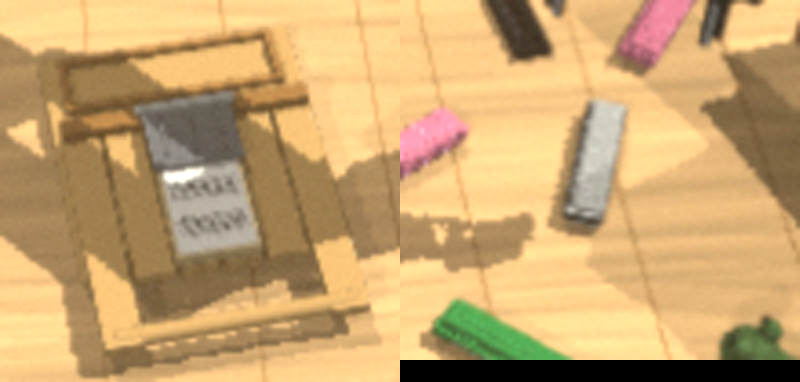

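The clamp lies shut over the straight card. The harmonica's top face in the right crop has corners (592,100), (625,105), (598,218) and (566,213).

```bash
python3 - <<'E'
from h import *
s=snap('scene')
P=onz(s,[(380+(x-400)/4,190+y/4) for x,y in[(592,100),(625,105),(598,218),(566,213)]],.021)[:,:2]*1000
print(P.round(0).tolist(),P.mean(0))
E
python3 g.py 2.78 .527 .2975 0
```

```text
[[478.0, 306.0], [485.0, 327.0], [580.0, 287.0], [574.0, 267.0]] [529.44292332 296.69175318]
turn [-0.02 -0.01 -0.01] shift [-0.04 -0.01  3.49] t 19.83 w 0.0854 F [-0.4 -0.   0.5]
```

Emit:
send_rows(rows="0 0 0 0 0 0.83 -1;0 0 0 0 0 0.83 -1;0 0 0 0 0 0.83 -1;0 0 0 0 0 0.83 -1;0 0 0 0 0 0.5 -1")

```text
time: 20.25
ee_pos: [0.5251, 0.2961, -0.0119]
eef_rot: [0.182, 0.983, -0.001, -0.002]
wrist_force: [-0.1, 0.1, 0.3]
gripper_width: 0.0856
gripper_force: 0.0
```

Emit:
send_rows(rows="0 0 0 0 0 0.2 -1;0 0 0 0 0 0 -1")

```text
time: 20.42
ee_pos: [0.5253, 0.2966, -0.0172]
eef_rot: [0.181, 0.983, -0.001, -0.002]
wrist_force: [-0.3, 0.5, 0.2]
gripper_width: 0.085
gripper_force: 0.0
```

```bash
python3 g.py 2.775 .527 .2975 -.0195
```

```text
turn [-0.04 -0.03  0.02] shift [-0.04  0.05  0.08] t 20.42 w 0.085 F [-0.3  0.5  0.2]
```

Emit:
send_rows(rows="-0.04 -0.03 0 0 0 0.08 -1;0 0 0 0 0 0 -0.2;0 0 0 0 0 0 0.2;0 0 0 0 0 0 0.6;0 0 0 0 0 0 0.8", newtons=40)

```text
time: 20.83
ee_pos: [0.5273, 0.2988, -0.017]
eef_rot: [0.181, 0.984, 0.002, 0.002]
wrist_force: [0.0, -0.3, -0.3]
gripper_width: 0.0386
gripper_force: 0.0
```

Emit:
send_rows(rows="0 0 0 0 0 0 1;0 0 0 0 0 0 1;0 0 0 0 0 0 1")

```text
time: 21.08
ee_pos: [0.5274, 0.2989, -0.017]
eef_rot: [0.181, 0.984, 0.002, 0.002]
wrist_force: [-0.2, -0.4, 4.9]
gripper_width: 0.0269
gripper_force: 41.1
```

Emit:
send_rows(rows="0 0 0 0 0 -0.4 1;0 0 0 0 0 -0.8 1;0 0 0 0 0 -0.8 1;0 0 0 0 0 -0.8 1;0 0 0 0 0 -0.5 1")

```text
time: 21.5
ee_pos: [0.527, 0.2987, 0.0831]
eef_rot: [0.181, 0.984, 0.002, 0.002]
wrist_force: [0.4, -0.6, -1.5]
gripper_width: 0.0268
gripper_force: 40.3
```

Emit:
send_rows(rows="0 0 0.97 0 0 0 1;0 0 0.97 0 0 0 1;0 0 0.97 0 0 0 1;0 0 0.97 0 0 0 1;0 0 0.97 0 0 0 1")

```text
time: 21.92
ee_pos: [0.5258, 0.2981, 0.0807]
eef_rot: [0.385, 0.923, 0.001, 0.001]
wrist_force: [-0.4, -0.3, -1.8]
gripper_width: 0.0268
gripper_force: 40.2
```

Emit:
send_rows(rows="0 0 0.97 0 0 0 1;0 0 0.97 0 0 0 1;0 0 0.97 0 0 0 1;0 0 0.97 0 0 0 1;0 0 0.97 0 0 0 1")

```text
time: 22.33
ee_pos: [0.5258, 0.2981, 0.0806]
eef_rot: [0.57, 0.821, 0.001, 0.001]
wrist_force: [-0.1, -0.1, -2.3]
gripper_width: 0.0264
gripper_force: 40.2
```

Emit:
send_rows(rows="0 0 0.97 0 0 0 1;0 0 0.97 0 0 0 1;0 0 0.97 0 0 0 1;0 0 0 0 0 0 1")

```text
time: 22.67
ee_pos: [0.5258, 0.2981, 0.0806]
eef_rot: [0.669, 0.743, 0.001, 0.0]
wrist_force: [-0.0, 0.5, -1.4]
gripper_width: 0.0271
gripper_force: 40.2
```

```bash
python3 g.py 1.679 .4393 -.0456 .08; python3 -c "
from h import *;print(robot.get_obs()['gripper_width'])"
```

```text
turn [ 0.03 -0.01 -0.04] shift [-11.08  -4.11   0.02] t 22.67 w 0.0271 F [-0.   0.5 -1.4]
0.02708807148639523
```

15 rows of (-0.74, -0.274).

Emit:
send_rows(rows="0.03 0 -0.04 -0.74 -0.27 0 1;0 0 0 -0.74 -0.27 0 1;0 0 0 -0.74 -0.27 0 1;0 0 0 -0.74 -0.27 0 1;0 0 0 -0.74 -0.27 0 1")

```text
time: 23.08
ee_pos: [0.4976, 0.1826, 0.0806]
eef_rot: [0.666, 0.746, 0.001, -0.0]
wrist_force: [2.0, -0.2, -0.3]
gripper_width: 0.0269
gripper_force: 40.3
```

Emit:
send_rows(rows="0 0 0 -0.74 -0.27 0 1;0 0 0 -0.74 -0.27 0 1;0 0 0 -0.74 -0.27 0 1;0 0 0 -0.74 -0.27 0 1;0 0 0 -0.74 -0.27 0 1")

```text
time: 23.5
ee_pos: [0.4696, 0.0678, 0.0805]
eef_rot: [0.666, 0.746, 0.001, -0.0]
wrist_force: [0.2, -0.6, -1.6]
gripper_width: 0.027
gripper_force: 40.3
```

Emit:
send_rows(rows="0 0 0 -0.74 -0.27 0 1;0 0 0 -0.74 -0.27 0 1;0 0 0 -0.74 -0.27 0 1;0 0 0 -0.74 -0.27 0 1;0 0 0 -0.7 -0.27 0 1")

```text
time: 23.92
ee_pos: [0.4415, -0.0459, 0.0803]
eef_rot: [0.666, 0.746, 0.001, -0.0]
wrist_force: [0.0, 0.7, -0.9]
gripper_width: 0.0268
gripper_force: 40.3
```

Emit:
send_rows(rows="0 0 0 0 0 0 1;0 0 0 0 0 0 1")

```text
time: 24.08
ee_pos: [0.4416, -0.0456, 0.0803]
eef_rot: [0.667, 0.745, 0.001, -0.0]
wrist_force: [0.2, 0.2, -1.1]
gripper_width: 0.0266
gripper_force: 40.3
```

```bash
python3 g.py 1.679 .4393 -.0456 -.003
python3 - <<'E'
from m import *
s=snap('scene');t=snap('top')
c=proj(s,[.44,-.046,.118])[0].astype(int)
r=blob(s,tuple(c),.118,'h',26);print(c,r)
E
```

```text
turn [ 0.01 -0.02  0.01] shift [ 0.01 -0.08  2.78] t 24.08 w 0.0266 F [ 0.2  0.2 -1.1]
[295 187] (array([448. ,  -9.8,  40.7,  25.4]), np.float32(1.482))
```

Emit:
send_rows(rows="0 0 0 0 -0.05 0 1;0 0 0 0 0 0.76 1;0 0 0 0 0 0.76 1;0 0 0 0 0 0.7 1;0 0 0 0 0 0 1")

```text
time: 24.6
ee_pos: [0.4379, -0.0434, 0.011]
eef_rot: [0.666, 0.746, -0.001, -0.003]
wrist_force: [-1.7, -0.5, -1.1]
gripper_width: 0.027
gripper_force: 40.2
```

```bash
python3 g.py 1.679 .440 -.0456 -.003
```

```text
turn [-0.06 -0.04  0.05] shift [-0.08  0.06  0.47] t 24.6 w 0.027 F [-1.7 -0.5 -1.1]
```

Emit:
send_rows(rows="-0.06 -0.04 0.05 -0.08 0.06 0 1;0 0 0 0 0 0.15 1;0 0 0 0 0 0.08 1;0 0 0 0 0 0 1")

```text
time: 24.93
ee_pos: [0.4434, -0.047, 0.0074]
eef_rot: [0.669, 0.744, 0.002, 0.003]
wrist_force: [-0.1, 0.7, -1.8]
gripper_width: 0.027
gripper_force: 40.3
```

Emit:
send_rows(rows="0 0 0 0 0 0.07 1;0 0 0 0 0 0 1")

```text
time: 25.1
ee_pos: [0.443, -0.0471, 0.005]
eef_rot: [0.669, 0.744, 0.002, 0.003]
wrist_force: [0.6, 0.4, -2.4]
gripper_width: 0.0267
gripper_force: 40.3
```

Emit:
send_rows(rows="0 0 0 0 0 0.07 1;0 0 0 0 0 0 1")

```text
time: 25.27
ee_pos: [0.4427, -0.0471, 0.0026]
eef_rot: [0.669, 0.743, 0.002, 0.003]
wrist_force: [0.5, -0.2, -1.0]
gripper_width: 0.0267
gripper_force: 40.3
```

```bash
python3 g.py 1.679 .440 -.0456 -.003
```

```text
turn [ 0.08  0.02 -0.03] shift [ 0.06 -0.08  0.19] t 25.27 w 0.0267 F [ 0.5 -0.2 -1. ]
```

Emit:
send_rows(rows="0.05 0.01 -0.02 0.04 -0.07 0 1;0 0 0 0 0 0 1;0 0 0 0 0 0 1")

```text
time: 25.52
ee_pos: [0.4404, -0.0461, 0.0026]
eef_rot: [0.668, 0.744, 0.0, 0.001]
wrist_force: [0.5, -0.6, -1.3]
gripper_width: 0.0268
gripper_force: 40.3
```

Emit:
send_rows(rows="0 0 0 0 0 0.07 1;0 0 0 0 0 0 1")

```text
time: 25.68
ee_pos: [0.4404, -0.0461, 0.0003]
eef_rot: [0.668, 0.744, 0.0, 0.001]
wrist_force: [-0.1, 0.4, -0.5]
gripper_width: 0.0268
gripper_force: 40.3
```

Emit:
send_rows(rows="0 0 0 0 0 0.07 1;0 0 0 0 0 0 1")

```text
time: 25.85
ee_pos: [0.4403, -0.0461, -0.0019]
eef_rot: [0.668, 0.744, 0.0, 0.001]
wrist_force: [-0.5, 0.2, -1.5]
gripper_width: 0.0266
gripper_force: 40.3
```

Emit:
send_rows(rows="0 0 0 0 0 0.05 1;0 0 0 0 0 0 1")

```text
time: 26.02
ee_pos: [0.4406, -0.0461, -0.003]
eef_rot: [0.668, 0.744, 0.001, 0.001]
wrist_force: [-1.5, 0.1, 0.4]
gripper_width: 0.0268
gripper_force: 40.6
```

Emit:
send_rows(rows="0 0 0 0 0 0.03 1;0 0 0 0 0 0 0.3;0 0 0 0 0 0 0.1;0 0 0 0 0 0 0.1;0 0 0 0 0 0 0.1")

```text
time: 26.43
ee_pos: [0.4406, -0.0461, -0.0041]
eef_rot: [0.668, 0.744, 0.0, 0.001]
wrist_force: [0.1, -0.2, -0.2]
gripper_width: 0.0384
gripper_force: 0.0
```

Emit:
send_rows(rows="0 0 0 0 0 -0.3 0.1;0 0 0 0 0 -0.9 0.1;0 0 0 0 0 -0.9 0.1;0 0 0 0 0 -0.9 0.1;0 0 0 0 0 -0.9 0.1")

```text
time: 26.85
ee_pos: [0.4398, -0.0459, 0.1139]
eef_rot: [0.668, 0.744, 0.0, 0.001]
wrist_force: [0.1, 0.7, -0.3]
gripper_width: 0.0384
gripper_force: 0.0
```

```bash
python3 g.py 1.679 .675 -.020 .10
```

```text
turn [ 0.01  0.01 -0.01] shift [0.01 7.89 0.46] t 26.85 w 0.0384 F [ 0.1  0.7 -0.3]
```

Emit:
send_rows(rows="0 0 0 0 0.79 0 0.1;0 0 0 0 0.79 0 0.1;0 0 0 0 0.79 0 0.1;0 0 0 0 0.79 0 0.1;0 0 0 0 0.79 0 0.1")

```text
time: 27.27
ee_pos: [0.5589, -0.0331, 0.1131]
eef_rot: [0.668, 0.744, 0.0, 0.001]
wrist_force: [1.1, 0.8, -0.7]
gripper_width: 0.0383
gripper_force: 0.0
```

Emit:
send_rows(rows="0 0 0 0 0.79 0 0.1;0 0 0 0 0.79 0 0.1;0 0 0 0 0.79 0 0.1;0 0 0 0 0.79 0 0.1;0 0 0 0 0.79 0 0.1")

```text
time: 27.68
ee_pos: [0.6766, -0.0204, 0.1128]
eef_rot: [0.668, 0.744, 0.0, 0.001]
wrist_force: [0.5, -0.7, -0.7]
gripper_width: 0.0385
gripper_force: 0.0
```

Emit:
send_rows(rows="0 0 0 0 0 0 0.1;0 0 0 0 0 0.8 0.1;0 0 0 0 0 0.8 0.1;0 0 0 0 0 0 0.1;0 0 0 0 0 0 0.1")

```text
time: 28.1
ee_pos: [0.6737, -0.0205, 0.0636]
eef_rot: [0.668, 0.744, -0.001, -0.001]
wrist_force: [0.2, -0.5, 1.0]
gripper_width: 0.0385
gripper_force: 0.0
```

```bash
python3 g.py 1.679 .676 -.020 -.0215
python3 - <<'E'
from m import *
s=snap('scene')
H=np.array([.491,-.040]);y=.108;M=np.array([[np.cos(y),np.sin(y)],[-np.sin(y),np.cos(y)]])
c=proj(s,[.440,-.046,.035])[0].astype(int)
r=blob(s,tuple(c),.035,'h',24);print(c,r,M@(r[0][:2]/1000-H)*1000)
a=s['img'][180:310,245:365]
cv2.imwrite('pics/end.png',cv2.convertScaleAbs(cv2.resize(a,(552,598),interpolation=cv2.INTER_CUBIC)[:,:,::-1],alpha=1.4))
E
```

```text
turn [-0.03 -0.   -0.01] shift [0.01 0.08 2.84] t 28.1 w 0.0385 F [ 0.2 -0.5  1. ]
[296 209] (array([452.6, -71.2,  46.2,  24.5]), np.float32(1.674)) [-41.53932211 -26.87907585]
```

View pics/end.png

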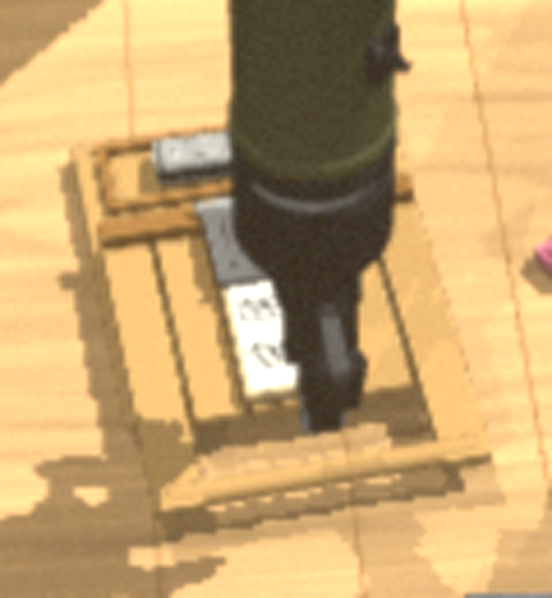

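The harmonica lies in the trough, its left end at (153,160) about 24 mm from the trough's inner end. The card and clamp are in order and the gripper is above the rail.

Emit:
send_rows(rows="-0.03 0 0 0 0.07 0 0.1;0 0 0 0 0 0.7 0.1;0 0 0 0 0 0.7 0.1;0 0 0 0 0 0.6 0.1;0 0 0 0 0 0.4 0.1")

```text
time: 28.57
ee_pos: [0.6789, -0.0205, -0.0063]
eef_rot: [0.668, 0.744, 0.002, 0.002]
wrist_force: [-0.3, 0.7, 0.2]
gripper_width: 0.0388
gripper_force: 0.0
```

Emit:
send_rows(rows="0 0 0 0 0 0.3 0.1;0 0 0 0 0 0 0.1;0 0 0 0 0 0 0.1")

```text
time: 28.82
ee_pos: [0.6789, -0.0205, -0.015]
eef_rot: [0.668, 0.744, 0.002, 0.002]
wrist_force: [-0.7, 0.1, 0.2]
gripper_width: 0.0379
gripper_force: 0.0
```

```bash
python3 g.py 1.679 .676 -.020 -.0215
```

```text
turn [ 0.06  0.01 -0.01] shift [ 0.03 -0.1   0.22] t 28.82 w 0.0379 F [-0.7  0.1  0.2]
```

Emit:
send_rows(rows="0.05 0 0 0 -0.08 0 0.1;0 0 0 0 0 0.2 0.1;0 0 0 0 0 0 0.1;0 0 0 0 0 0 0.6;0 0 0 0 0 0 1", newtons=30)

```text
time: 29.23
ee_pos: [0.6762, -0.0207, -0.0212]
eef_rot: [0.668, 0.744, -0.0, 0.001]
wrist_force: [0.6, -0.3, 0.5]
gripper_width: 0.0152
gripper_force: 0.0
```

Emit:
send_rows(rows="0 0 0 0 0 0 1;0 0 0 0 0 0 1;0 0 0 0 0 0 1;0 0 0 0 0 0 1")

```text
time: 29.57
ee_pos: [0.6759, -0.0207, -0.0212]
eef_rot: [0.668, 0.744, -0.0, 0.0]
wrist_force: [-1.6, -1.0, 3.1]
gripper_width: 0.013
gripper_force: 29.3
```

```bash
python3 g.py 1.679 .676 -.020 -.0215
```

```text
turn [ 0.    0.01 -0.01] shift [0.02 0.01 0.01] t 29.57 w 0.013 F [-1.6 -1.   3.1]
```

Emit:
send_rows(rows="0 0 0 -0.0 -0.01 -0.27 1;0 0 0 0 -0.01 -0.27 1;0 0 0 0 -0.035 -0.27 1;0 0 0 0 -0.035 -0.26 1;0 0 0 0 0 0 1")

```text
time: 29.98
ee_pos: [0.6731, -0.0211, 0.0124]
eef_rot: [0.668, 0.744, -0.0, 0.001]
wrist_force: [-1.6, -0.9, 0.1]
gripper_width: 0.0132
gripper_force: 30.0
```

```bash
python3 g.py 1.679 .6732 -.0203 .0109
```

```text
turn [ 0.01  0.01 -0.01] shift [0.03 0.   0.05] t 29.98 w 0.0132 F [-1.6 -0.9  0.1]
```

Emit:
send_rows(rows="0 0 0 0 -0.058 -0.26 1;0 0 0 0 -0.058 -0.26 1;0 0 0 0 -0.08 -0.26 1;0 0 0 0 -0.08 -0.26 1;0 0 0 0 -0.1 -0.25 1")

```text
time: 30.4
ee_pos: [0.6627, -0.0223, 0.0505]
eef_rot: [0.668, 0.744, 0.0, 0.001]
wrist_force: [3.8, -1.3, -7.0]
gripper_width: 0.0127
gripper_force: 29.3
```

Emit:
send_rows(rows="0 0 0 0 -0.1 -0.25 1;0 0 0 0 -0.125 -0.24 1;0 0 0 0 -0.125 -0.24 1;0 0 0 0 0 0 1;0 0 0 0 0 0 1")

```text
time: 30.82
ee_pos: [0.6523, -0.0235, 0.073]
eef_rot: [0.668, 0.744, 0.0, 0.002]
wrist_force: [2.2, -1.3, 2.9]
gripper_width: 0.0126
gripper_force: 30.2
```

```bash
python3 g.py 1.679 .6513 -.0227 .0713
```

```text
turn [ 0.03  0.02 -0.01] shift [ 0.03 -0.03  0.06] t 30.82 w 0.0126 F [ 2.2 -1.3  2.9]
```

Emit:
send_rows(rows="0 0 0 0 -0.16 -0.23 1;0 0 0 0 -0.16 -0.22 1;0 0 0 0 -0.16 -0.21 1;0 0 0 0 -0.17 -0.21 1;0 0 0 0 -0.18 -0.2 1")

```text
time: 31.23
ee_pos: [0.6311, -0.026, 0.1048]
eef_rot: [0.668, 0.744, 0.003, 0.004]
wrist_force: [9.5, -0.5, -0.6]
gripper_width: 0.0127
gripper_force: 29.3
```

Emit:
send_rows(rows="0 0 0 0 -0.18 -0.2 1;0 0 0 0 0 0 1;0 0 0 0 0 0 1")

```text
time: 31.48
ee_pos: [0.6249, -0.0268, 0.112]
eef_rot: [0.668, 0.744, 0.002, 0.004]
wrist_force: [4.5, -0.8, 5.5]
gripper_width: 0.0129
gripper_force: 30.2
```

```bash
python3 g.py 1.679 .6221 -.026 .1096
```

```text
turn [ 0.09  0.03 -0.01] shift [ 0.04 -0.09  0.08] t 31.48 w 0.0129 F [ 4.5 -0.8  5.5]
```

Emit:
send_rows(rows="0 0 0 0 0 0 0.5;0 0 0 0 0 0 0.4;0 0 0 0 0 0 0.4;0 0 0 0 0 -0.3 0.4;0 0 0 0 0 -0.5 0.4")

```text
time: 31.9
ee_pos: [0.6189, -0.026, 0.1314]
eef_rot: [0.668, 0.744, -0.002, -0.002]
wrist_force: [0.4, -0.1, -0.4]
gripper_width: 0.0255
gripper_force: 0.0
```

Emit:
send_rows(rows="0 0 0 0 0 -0.8 0.4;0 0 0 0 0 -0.8 0.4;0 0 0 0 0 -0.8 0.4;0 0 0 0 0 0 0.4")

```text
time: 32.23
ee_pos: [0.6242, -0.0265, 0.211]
eef_rot: [0.668, 0.744, 0.002, 0.004]
wrist_force: [0.8, -0.6, 0.6]
gripper_width: 0.0256
gripper_force: 0.0
```

Emit:
send_rows(rows="0 0 0 -0.9 0 0 0.4;0 0 0 -0.9 0 0 0.4;0 0 0 -0.9 0 0 0.4;0 0 0 -0.9 0 0 0.4;0 0 0 -0.9 0 0 0.4")

```text
time: 32.65
ee_pos: [0.6352, -0.1613, 0.205]
eef_rot: [0.668, 0.744, -0.001, -0.0]
wrist_force: [0.3, 0.1, 1.0]
gripper_width: 0.0255
gripper_force: 0.0
```

Emit:
send_rows(rows="0 0 0 -0.9 0 0 0.4;0 0 0 -0.9 0 0 0.4;0 0 0 -0.9 0 0 0.4;0 0 0 -0.9 0 0 0.4;0 0 0 0 0 0 0.4")

```text
time: 33.07
ee_pos: [0.6472, -0.2734, 0.2045]
eef_rot: [0.67, 0.743, -0.001, 0.001]
wrist_force: [0.4, 0.0, 0.3]
gripper_width: 0.0257
gripper_force: 0.0
```

Run:
```python
from m import *
s=snap('scene');t=snap('top')
H=np.array([.491,-.040]);y=.108;M=np.array([[np.cos(y),np.sin(y)],[-np.sin(y),np.cos(y)]])
ex=np.array([np.cos(y),np.sin(y),0]);ey=np.array([-np.sin(y),np.cos(y),0]);H3=np.r_[H,.024]
c=proj(t,[.440,-.046,.035])[0].astype(int)
r=blob(t,tuple(c),.035,'h',24);print('harm',r,M@(r[0][:2]/1000-H)*1000)
# card: visible white contour cast on plane of face top at several panel angles
def white(c,p0,w=40):
    u,v=proj(c,p0)[0].astype(int); im=c['img'][v-w:v+w,u-w:u+w].astype(int)
    m=((im.max(2)-im.min(2)<40)&(im.mean(2)>100)).astype('uint8'); m=cv2.morphologyEx(m,cv2.MORPH_CLOSE,np.ones((5,5)))
    cs,_=cv2.findContours(m,cv2.RETR_EXTERNAL,cv2.CHAIN_APPROX_NONE)
    return max(cs,key=cv2.contourArea)[:,0,:]+[u-w,v-w]
for th in(.7,.785,.87):
    up=ex*np.cos(th)+np.array([0,0,np.sin(th)]);n=-ex*np.sin(th)+np.array([0,0,np.cos(th)])
    q=H3+up*.1+n*.015
    for nm,c in(('top',t),('scene',s)):
        o,D=ray(c,white(c,q)); P=o+D*(((q-o)@n)/(D@n))[:,None]
        L=np.c_[(P-H3)@up,(P-H3)@ey]*1000
        print(th,nm,L.min(0).round(),L.max(0).round(),[round(x,2) for x in cv2.minAreaRect(L.astype('float32'))[1]],round(cv2.minAreaRect(L.astype('float32'))[2],1))
o=robot.get_obs();print(o['time'],o['ee_pos'],o['gripper_force'])
cv2.imwrite('pics/fin.png',np.hstack([cv2.resize(i['img'][150:310,230:390],(400,400)) for i in(t,s)])[:,:,::-1])
```

```text
harm (array([438. , -45.2, 103.3,  24.4]), np.float32(1.666)) [-53.25171321   0.54317597]
0.7 top [ 57. -27.] [122.  27.] [53.9, 65.01] 89.7
0.7 scene [-301.  -40.] [70. 84.] [115.42, 371.86] 84.8
0.785 top [ 62. -26.] [131.  27.] [53.52, 68.64] 89.9
0.785 scene [-1112.   -30.] [169. 180.] [161.12, 1283.86] 85.6
0.87 top [ 68. -25.] [142.  28.] [53.08, 73.29] 89.9
0.87 scene [-440.  -96.] [648.  87.] [70.18, 1095.49] 83.0
33.1667 [ 0.64676594 -0.26863824  0.2045576 ] 0.0
```

```bash
python3 -c "
from station import robot
print(robot.sign_off())"
```

```text
the job is handed in; nothing more can be done
None
```

The job is handed in at about 33 s: the card is straight and centred on the panel, the clamp is shut over it, the panel is at about 45° and the harmonica is in the trough. The interface gave no verdict, and the panel angle comes from the arm's path rather than a direct measurement after release.

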